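# Find the stiffest spring strip and load it with the test weight

### The arm

A 7-joint arm with a two-finger parallel gripper is mounted at the origin on the work surface. World frame = base frame: x ahead of the robot, y to its left, z up, the work surface at z = 0. Lengths are in m, angles in degrees, forces in N, time in s.
With the tool pointing down it reaches from about 0.425 to 0.875 m from the base axis. Payload 9.9 kg.
Tool frame: the origin (TCP) lies midway between the tips of the shut fingers; the grasp point (between the pads) lies env.grasp_offset behind it (env.grasp_offset is the distance from the TCP to the grasp point, in m); z points along the fingers, y is the line along which they close (so a half turn about z gives the same grasp; the last joint's range is limited). The gripper opens to 85 mm and grips with 20 to 120 N. Pads are 22 mm wide; open, the fingers measure 114 mm over their backs; the gripper's body (76 mm by 85 mm) begins 54 mm behind the grasp point. The pads swing forward as they close: fully open they stand 13 mm farther back than shut.
Start: joints at [-73.671, 32.985, 1.427, 82.34, -0.859, 64.687, -3.237], TCP at [0.243, 0.63, 0.231] pointing down, gripper open.
Joint ranges: [-157.87, 157.87], [-19.46, 123.44], [-87.15, 90], [11.01, 140.99], [-62.26, 242.26], [9.8, 113.94], [-161.44, 161.44]. Speed limits (degrees/s): [127.2, 127.2, 172.46, 172.46, 180, 180, 180].

### API

Orientations are given as a 3x3 rotation matrix whose columns are the frame's x, y, z axes.
In Python, from station import status, get_image, env gives the robot as it stands.
- The arm moves only by the tool arm_command, never from a script. Its argument "motion" is a list of rows, each an object with "delta_rot": the turn, a rotation vector about the tool's x, y, z scaled (see below), a list of three; "delta_pos": the shift along the tool's x, y, z scaled (see below), a list of three; "fingers": the closure in counts, from 0 (fully open) to 255 (shut). In form: [{"delta_rot": [wx, wy, wz], "delta_pos": [dx, dy, dz], "fingers": fingers}, ...]. A call has 1 to 20 rows; each row shifts and turns the commanded pose from where the row before left it, along the tool's axes as they then stand; what a row does not reach is not made up. The controller multiplies each number of a shift by 0.4 m and each number of a turn by 360 degrees. A row lasts 1/10 s, in which the tool goes at most 50 mm and 8.59 degrees, less where a joint would pass 70% of its speed; a pose out of reach is approached as far as the arm can. A call with a number of a shift or a turn outside -1 to 1 is refused whole. A call with a gripper value outside its range is refused whole. The fingers move at their own pace and stop on an object; "squeeze" is the grip in N (left out, the last holds). Time passes only in rows, so rows that do not move let the fingers close. It gives the time, the measured TCP pose, the force, the opening and the grip force at its end, in the units of the state.
- status.read_state(): the state, without advancing time (a new reading comes with each control period).
- get_image(name): name is "side" or "top" or "wrist"; returns a dict with "frame" (480x640x3 uint8, blue, green, red), "intrinsics" (3x3 intrinsics, pixels), "k1" (the pictures are not rectified: a ray, as slopes to the right and down, at radius r is drawn at 1 + k1 r^2 times it, then the intrinsics apply), "extrinsics" (4x4, takes a point from world to camera coordinates). Camera axes: x right, y down, z forward; pixel columns grow to the right and rows downward; lengths in m; the calibration is good to about 2 mm. A picture is of the moment at which its call begins. There is no depth.
- env.sign_off(): hands the job in; it is judged then, once.
The state is a dict: "time": time; "joint_pos": joint angles; "qd": joint speeds; "tau": joint torques, N m; "ee_pos": TCP position; "orientation": TCP orientation; "contact_force": force on the tool from outside, world axes, zero at the start; "torque": the same for the moment, N m; "finger_gap": opening from 0.0 (shut) to 1.0 (fully open); "grip_force": force on a finger pad.
Only numpy, scipy, OpenCV 4.12 (cv2) and the standard library are available. Lean on these libraries where they do the work, as an engineer would, in place of code of your own. Each camera call takes 0.05 s, during which the arm holds its last target. There are 200 camera calls.

### The job

Three spring-steel strips that look alike are clamped in the test fixture. Working from the robot's left to its right, gently press the pin at the free tip of each strip straight down until the strip rests on its stop, hold it there a moment and feel how hard it pushes back; then pick up the loose ring-shaped test weight and slip it over the pin of the stiffest strip, so that it lies flat on the pan and the strip carries it clear of the stop. Do not overload the strips, and leave the solid slug and the nut where they lie.

Things in the scene. Friction and masses are not known exactly. Their poses are not given: they have to be found in the camera images.
- fixture: the test fixture: a steel base plate 210 x 290 x 12 mm fixed to the bench, origin at the centre of its underside; x points from the strips' free tips to their clamps (roughly away from the robot), y across the strips to the robot's left, z up. Three clamp units of the same look stand on it, at y = +80, 0 and -80 mm; which of a, b, c stands where changes, and the letters say nothing of stiffness
- clamp_a: clamp unit a: origin under its centre, on the plate's top (12 mm above the bench), axes as the fixture's. A 40 x 40 mm block at x = +65 mm, 69 mm high with its bolts, clamps a steel strip 20 mm wide, 3 mm thick, that reaches level to -x, its tip over a rubber-capped stop post. Fingers pressing on the unit with more than 22 N would spoil the strip
- pin_a (a point): middle of the flat top of the upright pin on strip a's free tip (clamp unit's x = -65 mm), where it is pressed: steel, 12 mm diameter, 22 mm high, tapered to 8 mm at the top; 95 mm above the bench at rest, it moves with the strip
- pan_a (a point): foot of strip a's pin, on the top of a flat round pan 42 mm wide that sits on a firm rubber bush on the strip's tip, where the weight comes to lie; 73 mm above the bench at rest, it moves with the strip
- strip_a (a joint): bend of strip a in rad: 0 at rest, 0.133 on its stop (tip 12 mm down, turning about a line 90 mm from the pin); springs back when let go. On reaching the stop it takes 3 to 11 N, the strips differing by a factor of about 1.8; beyond, the stop's rubber gives 1 mm per 4 to 5 N. Under the weight the stiffest bends about 0.05, the next about 0.09
- clamp_b: clamp unit b: origin under its centre, on the plate's top (12 mm above the bench), axes as the fixture's. A 40 x 40 mm block at x = +65 mm, 69 mm high with its bolts, clamps a steel strip 20 mm wide, 3 mm thick, that reaches level to -x, its tip over a rubber-capped stop post. Fingers pressing on the unit with more than 22 N would spoil the strip
- pin_b (a point): middle of the flat top of the upright pin on strip b's free tip (clamp unit's x = -65 mm), where it is pressed: steel, 12 mm diameter, 22 mm high, tapered to 8 mm at the top; 95 mm above the bench at rest, it moves with the strip
- pan_b (a point): foot of strip b's pin, on the top of a flat round pan 42 mm wide that sits on a firm rubber bush on the strip's tip, where the weight comes to lie; 73 mm above the bench at rest, it moves with the strip
- strip_b (a joint): bend of strip b in rad: 0 at rest, 0.133 on its stop (tip 12 mm down, turning about a line 90 mm from the pin); springs back when let go. On reaching the stop it takes 3 to 11 N, the strips differing by a factor of about 1.8; beyond, the stop's rubber gives 1 mm per 4 to 5 N. Under the weight the stiffest bends about 0.05, the next about 0.09
- clamp_c: clamp unit c: origin under its centre, on the plate's top (12 mm above the bench), axes as the fixture's. A 40 x 40 mm block at x = +65 mm, 69 mm high with its bolts, clamps a steel strip 20 mm wide, 3 mm thick, that reaches level to -x, its tip over a rubber-capped stop post. Fingers pressing on the unit with more than 22 N would spoil the strip
- pin_c (a point): middle of the flat top of the upright pin on strip c's free tip (clamp unit's x = -65 mm), where it is pressed: steel, 12 mm diameter, 22 mm high, tapered to 8 mm at the top; 95 mm above the bench at rest, it moves with the strip
- pan_c (a point): foot of strip c's pin, on the top of a flat round pan 42 mm wide that sits on a firm rubber bush on the strip's tip, where the weight comes to lie; 73 mm above the bench at rest, it moves with the strip
- strip_c (a joint): bend of strip c in rad: 0 at rest, 0.133 on its stop (tip 12 mm down, turning about a line 90 mm from the pin); springs back when let go. On reaching the stop it takes 3 to 11 N, the strips differing by a factor of about 1.8; beyond, the stop's rubber gives 1 mm per 4 to 5 N. Under the weight the stiffest bends about 0.05, the next about 0.09
- weight_center (a point): centre, half-way up, of the loose test weight: a plain steel ring, 50 mm outside diameter, 19 mm bore, 30 mm high, about 0.39 kg, lying flat on the bench to the robot's right, its hole upright. A solid steel slug of the same outside size, without a hole, lies about 110 mm from it
- slug: bystander: solid steel slug, 50 mm diameter, 30 mm high, no hole; origin at the centre of its underside
- nut: bystander: loose nut, 24 x 20 x 13 mm, on the fixture's plate between the left and the middle unit; origin at the centre of its underside
Mind the look-alikes: they are no part of the job. What is shaped like the part that bears weight_center but green or red is not meant.

How it is judged:
By the outcome, as a careful person would: the job done as asked, in the order asked, and still so for the second after the job is handed in, with the robot touching nothing.
It also fails if it takes over 67 s, if anything falls off the work surface, if the arm or the gripper's body presses on something with over 40 N, if the wrist force passes 120 N, or if a joint passes its speed limit or range.

## Working session

There is one attempt and no reset: what is moved stays moved. The work goes in short steps, Python scripts to look and compute and a tool call to move; the robot and the scene stay as the last step left them, time stands still between calls to the robot, and variables do not carry over. Pictures are saved under pics/ and viewed, at most 10 in all, crops included, and the job is handed in when it is done.

Besides the shell and the picture viewer there is one more tool, called after "Request:" by a JSON object that holds its "fn" and its "kwargs", one argument or row to a line. arm_command: Moves the arm, as the interface text tells. Shifts and turns lie within -1 to 1; 1 stands for 0.4 m of shift or 360 degrees of turn. Its arguments: {"type":"object","properties":{"motion":{"type":"array"},"squeeze":{"type":"number"}},"required":["motion"]}

```bash
mkdir -p pics; ls; python3 - <<'E'
from station import status,get_image,env
import cv2,numpy as np
s=status.read_state()
print(s, env.grasp_offset)
for n in("side","top"):
    d=get_image(n); cv2.imwrite(f"pics/{n}0.png",d["frame"]); print(n,d["intrinsics"],d["k1"],d["extrinsics"])
E
```

```text
pics
{'time': 0.0, 'joint_pos': array([-73.67119924,  33.03186297,   1.42193702,  82.38752412,
        -0.86099158,  64.68731292,  -3.23885757]), 'qd': array([-0.00619258,  0.04636701, -0.01902336,  0.066006  ,  0.02903163,
       -0.09435329, -0.03671952]), 'tau': array([-4.96717803e-04, -7.65758157e+01,  2.25033984e+00, -2.85962248e+01,
        1.53413625e-02,  1.29121193e-02,  8.50845367e-06]), 'ee_pos': array([0.24313323, 0.62918773, 0.2304447 ]), 'orientation': array([[-9.32769415e-01,  3.60473168e-01, -5.59548765e-04],
       [ 3.60473599e-01,  9.32768074e-01, -1.58269949e-03],
       [-4.85914769e-05, -1.67799624e-03, -9.99998591e-01]]), 'contact_force': array([ 0.1575669 , -0.49907048, -0.54502648]), 'torque': array([-0.01452801, -0.00026243, -0.02086151]), 'grip_force': 0.0, 'finger_gap': 0.9941395936320334} 0.0187
side [[625.15264341   0.         317.39106972]
 [  0.         625.15264341 236.01153126]
 [  0.           0.           1.        ]] -0.09390393042383255 [[ 0.94177205 -0.33606005 -0.01135969 -0.51061739]
 [-0.16757354 -0.43978166 -0.88233282  0.15110523]
 [ 0.29152103  0.83285997 -0.47048885  1.20774916]
 [ 0.          0.          0.          1.        ]]
top [[580.12563358   0.         306.13391679]
 [  0.         580.12563358 238.74401798]
 [  0.           0.           1.        ]] -0.034982817759045194 [[ 0.00950162 -0.99987738  0.01244764 -0.08939279]
 [-0.99352899 -0.01084879 -0.11305949  0.52268215]
 [ 0.11318067 -0.01129285 -0.99351025  1.09485072]
 [ 0.          0.          0.          1.        ]]
```

View pics/top0.png

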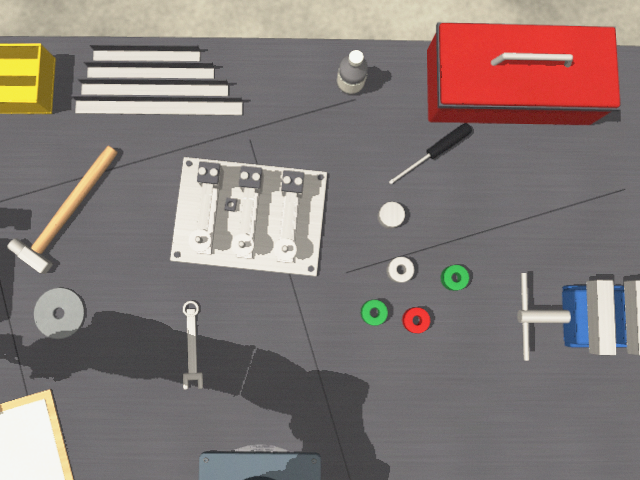

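View pics/side0.png

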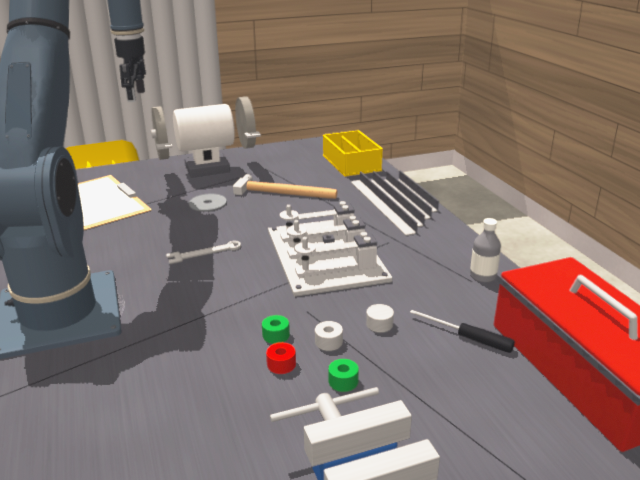

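The top view shows three strips with pins near (200,240), (244,244) and (287,248), and the nut near (231,204). The ring candidates are white (401,269), green (375,312) and (456,277), red (417,320), and the solid slug (392,215). White (401,269) fits: it is plain steel with a hole. I'll confirm that in a crop.

```bash
cat > h.py <<'E'
import numpy as np,cv2
from station import status,get_image,env
def ray(d,u,v):
    K=d["intrinsics"];k=d["k1"]
    p=np.array([(u-K[0,2])/K[0,0],(v-K[1,2])/K[1,1]]);q=p.copy()
    for _ in range(20): q=p/(1+k*(q@q))
    E=d["extrinsics"];R=E[:3,:3];o=-R.T@E[:3,3]
    return o,R.T@np.array([q[0],q[1],1.])
def onz(d,u,v,z):
    o,r=ray(d,u,v); return o+r*(z-o[2])/r[2]
def proj(d,P):
    E=d["extrinsics"];K=d["intrinsics"];c=E[:3,:3]@np.array(P)+E[:3,3];s=c[:2]/c[2]
    s=s*(1+d["k1"]*(s@s)); return K[0,0]*s[0]+K[0,2],K[1,1]*s[1]+K[1,2]
E
python3 - <<'E'
from h import *
d=get_image("top");f=d["frame"]
a=cv2.resize(f[150:280,165:335],None,fx=4,fy=4,interpolation=cv2.INTER_CUBIC)[:, :]
b=cv2.resize(f[190:340,350:480],None,fx=3,fy=3,interpolation=cv2.INTER_CUBIC)
a=cv2.resize(f[220:265,180:310],None,fx=6,fy=6,interpolation=cv2.INTER_CUBIC)
o=np.zeros((270+330,800,3),np.uint8);o[:270,:780]=a;o[270:,:390]=b[60:390][:330]
cv2.imwrite("pics/crop1.png",o)
for n,(u,v,z) in dict(p1=(200,240,.095),p2=(244,244,.095),p3=(287,248,.095),ring=(401,269,.03),slug=(392,215,.03),nut=(231,204,.02),c1=(185,158,.012),c2=(326,172,.012),c3=(171,261,.012),c4=(317,275,.012)).items(): print(n,onz(d,u,v,z).round(4))
g=cv2.cvtColor(f,cv2.COLOR_BGR2HSV);m=((g[...,2]>150)&(g[...,1]<60)).astype(np.uint8)
m[:190]=0;m[:,:350]=0;m[300:]=0;m[:,450:]=0
n,l,st,c=cv2.connectedComponentsWithStats(m)
for i in range(1,n):
    if st[i,4]>100:
        x,y,w,h=st[i,:4];print(st[i],x+w/2-.5,y+h/2-.5,onz(d,x+w/2-.5,y+h/2-.5,.03))
E
```

```text
p1 [0.5118 0.1103 0.095 ]
p2 [0.5053 0.0299 0.095 ]
p3 [ 0.4988 -0.0486  0.095 ]
ring [ 0.4667 -0.2681  0.03  ]
slug [ 0.5721 -0.2514  0.03  ]
nut [0.592  0.0644 0.02  ]
c1 [0.6857 0.1598 0.012 ]
c2 [ 0.6603 -0.1227  0.012 ]
c3 [0.4788 0.1803 0.012 ]
c4 [ 0.4544 -0.1062  0.012 ]
[379 202  26  25 521] 391.5 214.0 [ 0.57408114 -0.2504324   0.03      ]
[388 257  26  26 467] 400.5 269.5 [ 0.46572204 -0.26712466  0.03      ]
```

View pics/crop1.png

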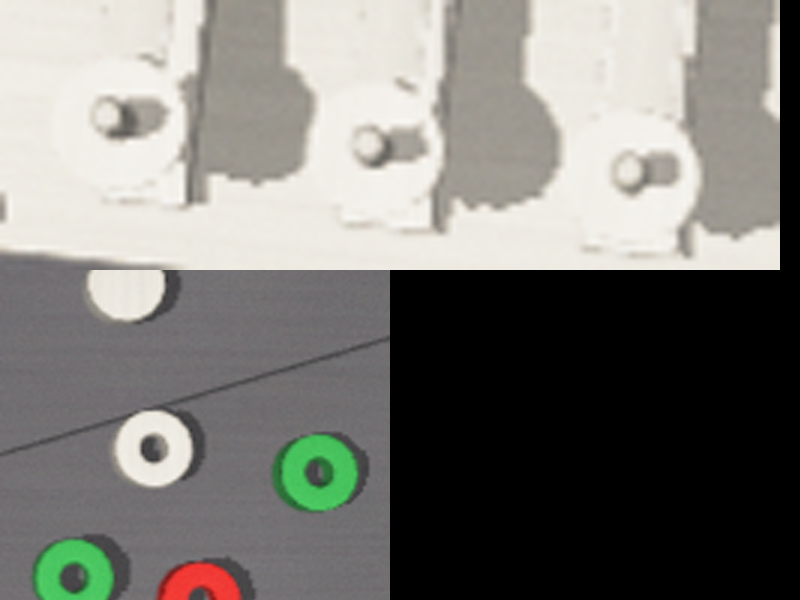

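The white ring at top-view (401,269) is the only plain steel one with a hole (mask bounding-box centre (400.5,269.5)). The one at (392,215) is the slug. The pin tops in the crop are at (105,114), (372,144) and (630,170).

```bash
cat >> h.py <<'E'
def tool(t,yaw=None):
    "delta_pos total (scaled units) from present measured pose to target t"
    s=status.read_state();R=s["orientation"];d=R.T@(np.array(t)-s["ee_pos"])
    return (d/0.4).round(4)
E
python3 - <<'E'
from h import *
d=get_image("top");P=[]
for x,y in ((105,114),(372,144),(630,170)):
    P.append(onz(d,180+(x+.5)/6-.5,220+(y+.5)/6-.5,.095))
P=np.array(P);print(P.round(4),np.linalg.norm(P[0]-P[2]), np.degrees(np.arctan2(P[0,0]-P[2,0],P[0,1]-P[2,1])))
s=status.read_state();a=np.radians(175)
t=np.array([*P[0,:2],.16])-s["ee_pos"]
R=np.array([[np.cos(a),np.sin(a),0],[np.sin(a),-np.cos(a),0],[0,0,-1]])
print(R.T@t/0.4)
E
```

```text
[[ 0.5143  0.1157  0.095 ]
 [ 0.506   0.0343  0.095 ]
 [ 0.4989 -0.0442  0.095 ]] 0.16062810274857608 5.493978153257674
[-0.78699166 -1.22020893  0.17699431]
```

Request:
{"fn": "arm_command", "kwargs": {
  "motion": [
    {"delta_rot":[0,0,-0.0108],"delta_pos":[0,0,0],"fingers":255},
    {"delta_rot":[0,0,-0.0108],"delta_pos":[0,0,0],"fingers":255},
    {"delta_rot":[0,0,-0.0108],"delta_pos":[0,0,0],"fingers":255},
    {"delta_rot":[0,0,-0.0108],"delta_pos":[0,0,0],"fingers":255},
    {"delta_rot":[0,0,0],"delta_pos":[-0.0525,-0.0813,0.0118],"fingers":255},
    {"delta_rot":[0,0,0],"delta_pos":[-0.0525,-0.0813,0.0118],"fingers":255},
    {"delta_rot":[0,0,0],"delta_pos":[-0.0525,-0.0813,0.0118],"fingers":255},
    {"delta_rot":[0,0,0],"delta_pos":[-0.0525,-0.0813,0.0118],"fingers":255},
    {"delta_rot":[0,0,0],"delta_pos":[-0.0525,-0.0813,0.0118],"fingers":255},
    {"delta_rot":[0,0,0],"delta_pos":[-0.0525,-0.0813,0.0118],"fingers":255},
    {"delta_rot":[0,0,0],"delta_pos":[-0.0525,-0.0813,0.0118],"fingers":255},
    {"delta_rot":[0,0,0],"delta_pos":[-0.0525,-0.0813,0.0118],"fingers":255},
    {"delta_rot":[0,0,0],"delta_pos":[-0.0525,-0.0813,0.0118],"fingers":255},
    {"delta_rot":[0,0,0],"delta_pos":[-0.0525,-0.0813,0.0118],"fingers":255},
    {"delta_rot":[0,0,0],"delta_pos":[-0.0525,-0.0813,0.0118],"fingers":255},
    {"delta_rot":[0,0,0],"delta_pos":[-0.0525,-0.0813,0.0118],"fingers":255},
    {"delta_rot":[0,0,0],"delta_pos":[-0.0525,-0.0813,0.0118],"fingers":255},
    {"delta_rot":[0,0,0],"delta_pos":[-0.0525,-0.0813,0.0118],"fingers":255},
    {"delta_rot":[0,0,0],"delta_pos":[-0.0525,-0.0813,0.0118],"fingers":255},
    {"delta_rot":[0,0,0],"delta_pos":[0,0,0],"fingers":255}
  ]
}}

```text
time: 2.2
ee_pos: [0.5112, 0.1075, 0.1599]
orientation: [[-0.994, 0.105, 0.0], [0.105, 0.994, -0.003], [-0.001, -0.003, -1.0]]
contact_force: [-0.2, -1.0, -0.4]
finger_gap: 0.003
grip_force: 0.0
```

```bash
python3 - <<'E'
from h import *
d=get_image("wrist");cv2.imwrite("pics/w1.png",d["frame"]);s=status.read_state()
for k in("time","ee_pos","orientation","contact_force","finger_gap"):print(k,s[k])
for P in((.5143,.1157,.095),(.506,.0343,.095),(.4989,-.0442,.095),tuple(s["ee_pos"])):print(proj(d,P))
E
```

```text
time 2.25
ee_pos [0.51011935 0.11057349 0.1601206 ]
orientation [[-9.94748414e-01  1.02349610e-01 -3.87804376e-04]
 [ 1.02350009e-01  9.94747714e-01 -1.20907281e-03]
 [ 2.62019386e-04 -1.24241504e-03 -9.99999194e-01]]
contact_force [ 0.02349407  0.58126771 -0.28417615]
finger_gap -0.0011037619445620963
(np.float64(340.0182796400106), np.float64(259.2959632858001))
(np.float64(219.7190436465238), np.float64(259.500088526703))
(np.float64(107.84113546394076), np.float64(260.6722803404314))
(np.float64(333.1640361063367), np.float64(303.70674235950435))
```

View pics/w1.png

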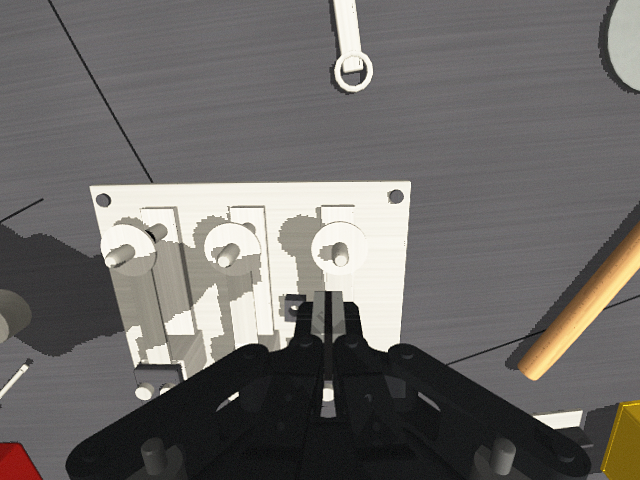

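The wrist view shows the pin tops at about (342,258), (222,260) and (110,261), within about 2 px of my predictions. I'll descend on the left pin.

```bash
python3 - <<'E'
from h import *
print(tool((.5143,.1157,.098)))
E
```

```text
[-0.0091  0.014   0.1553]
```

Request:
{"fn": "arm_command", "kwargs": {
  "motion": [
    {"delta_rot":[0,0,0],"delta_pos":[-0.005,0.007,0.03],"fingers":255},
    {"delta_rot":[0,0,0],"delta_pos":[-0.004,0.007,0.05],"fingers":255},
    {"delta_rot":[0,0,0],"delta_pos":[0,0,0.05],"fingers":255},
    {"delta_rot":[0,0,0],"delta_pos":[0,0,0.022],"fingers":255},
    {"delta_rot":[0,0,0],"delta_pos":[0,0,0],"fingers":255},
    {"delta_rot":[0,0,0],"delta_pos":[0,0,0],"fingers":255},
    {"delta_rot":[0,0,0],"delta_pos":[0,0,0],"fingers":255}
  ]
}}

```text
time: 2.95
ee_pos: [0.514, 0.1192, 0.1005]
orientation: [[-0.995, 0.097, 0.001], [0.097, 0.995, 0.0], [-0.001, 0.001, -1.0]]
contact_force: [-0.1, 0.8, 0.4]
finger_gap: 0.001
grip_force: 0.0
```

```bash
python3 - <<'E'
from h import *
d=get_image("wrist");cv2.imwrite("pics/w2.png",d["frame"][180:420,220:460].repeat(2,0).repeat(2,1));s=status.read_state()
for k in("time","ee_pos","contact_force"):print(k,s[k])
print(tool((.5143,.1157,.095)))
E
```

```text
time 3.0
ee_pos [0.51397982 0.11907437 0.10048857]
contact_force [-0.01667954  0.50805475 -0.60801575]
[-0.0016 -0.0083  0.0137]
```

View pics/w2.png

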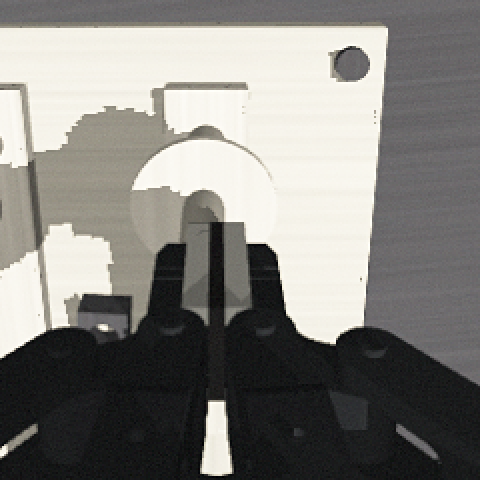

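The pin is at crop column 203 and the finger gap at 217, so the tool sits about 3 mm too far left. I'll correct that and press.

Request:
{"fn": "arm_command", "kwargs": {
  "motion": [
    {"delta_rot":[0,0,0],"delta_pos":[-0.0016,-0.0083,0],"fingers":255},
    {"delta_rot":[0,0,0],"delta_pos":[0,0,0.006],"fingers":255},
    {"delta_rot":[0,0,0],"delta_pos":[0,0,0.005],"fingers":255},
    {"delta_rot":[0,0,0],"delta_pos":[0,0,0.005],"fingers":255},
    {"delta_rot":[0,0,0],"delta_pos":[0,0,0.005],"fingers":255},
    {"delta_rot":[0,0,0],"delta_pos":[0,0,0.005],"fingers":255},
    {"delta_rot":[0,0,0],"delta_pos":[0,0,0.005],"fingers":255},
    {"delta_rot":[0,0,0],"delta_pos":[0,0,0.005],"fingers":255},
    {"delta_rot":[0,0,0],"delta_pos":[0,0,0.003],"fingers":255},
    {"delta_rot":[0,0,0],"delta_pos":[0,0,0],"fingers":255},
    {"delta_rot":[0,0,0],"delta_pos":[0,0,0],"fingers":255},
    {"delta_rot":[0,0,0],"delta_pos":[0,0,0],"fingers":255}
  ]
}}

```text
time: 4.2
ee_pos: [0.5134, 0.1154, 0.0841]
orientation: [[-0.995, 0.097, -0.001], [0.097, 0.995, -0.0], [0.001, -0.0, -1.0]]
contact_force: [-4.4, -0.4, 5.7]
finger_gap: -0.001
grip_force: 2.7
```

```bash
python3 - <<'E'
from h import *
for i in range(3):
    s=status.read_state();print(s["time"],s["ee_pos"],s["contact_force"]);get_image("side")
E
```

```text
4.2 [0.51337685 0.11543283 0.08406529] [-4.41904781 -0.40572224  5.67430661]
4.25 [0.51336132 0.11543036 0.08404372] [-3.90563847  0.2130725   4.95756255]
4.3 [0.51334699 0.11540949 0.08404818] [-4.82088857  0.09336802  5.46620642]
```

Request:
{"fn": "arm_command", "kwargs": {
  "motion": [
    {"delta_rot":[0,0,0],"delta_pos":[0,0,0.0025],"fingers":255},
    {"delta_rot":[0,0,0],"delta_pos":[0,0,0],"fingers":255},
    {"delta_rot":[0,0,0],"delta_pos":[0,0,0],"fingers":255}
  ]
}}

```text
time: 4.65
ee_pos: [0.5134, 0.1154, 0.0831]
orientation: [[-0.995, 0.097, -0.001], [0.097, 0.995, -0.0], [0.001, -0.0, -1.0]]
contact_force: [-3.9, -0.3, 5.8]
finger_gap: 0.002
grip_force: 2.9
```

Request:
{"fn": "arm_command", "kwargs": {
  "motion": [
    {"delta_rot":[0,0,0],"delta_pos":[0,0,0.002],"fingers":255},
    {"delta_rot":[0,0,0],"delta_pos":[0,0,0],"fingers":255},
    {"delta_rot":[0,0,0],"delta_pos":[0,0,0],"fingers":255}
  ]
}}

```text
time: 4.95
ee_pos: [0.5134, 0.1154, 0.0823]
orientation: [[-0.995, 0.097, -0.001], [0.097, 0.995, -0.0], [0.001, -0.0, -1.0]]
contact_force: [-4.9, 0.5, 5.6]
finger_gap: 0.001
grip_force: 3.0
```

Request:
{"fn": "arm_command", "kwargs": {
  "motion": [
    {"delta_rot":[0,0,0],"delta_pos":[0,0,0.002],"fingers":255},
    {"delta_rot":[0,0,0],"delta_pos":[0,0,0],"fingers":255},
    {"delta_rot":[0,0,0],"delta_pos":[0,0,0],"fingers":255}
  ]
}}

```text
time: 5.25
ee_pos: [0.5133, 0.1154, 0.0815]
orientation: [[-0.995, 0.097, -0.001], [0.097, 0.995, -0.0], [0.001, -0.0, -1.0]]
contact_force: [-4.1, 0.1, 6.1]
finger_gap: 0.002
grip_force: 3.2
```

```bash
python3 - <<'E'
from h import *
d=get_image("side");cv2.imwrite("pics/s2.png",cv2.resize(d["frame"][180:310,250:410],None,fx=4,fy=4,interpolation=cv2.INTER_CUBIC))
s=status.read_state();print(s["time"],s["ee_pos"],s["contact_force"])
E
```

```text
5.3 [0.51331233 0.11539747 0.08151133] [-4.17992963  0.81443981  6.76696171]
```

View pics/s2.png

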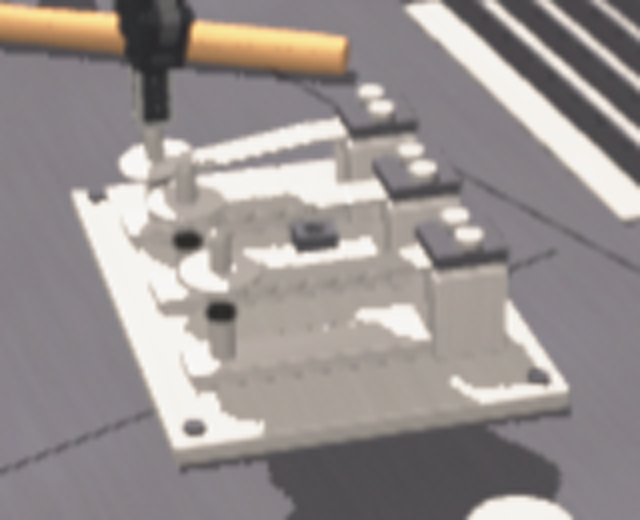

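The side view shows the left strip bent, with the pin under the fingers at crop (155,135). There is no jump at the stop yet, so I'll press on in small steps.

Request:
{"fn": "arm_command", "kwargs": {
  "motion": [
    {"delta_rot":[0,0,0],"delta_pos":[0,0,0.002],"fingers":255},
    {"delta_rot":[0,0,0],"delta_pos":[0,0,0],"fingers":255},
    {"delta_rot":[0,0,0],"delta_pos":[0,0,0],"fingers":255}
  ]
}}

```text
time: 5.6
ee_pos: [0.5134, 0.1155, 0.0809]
orientation: [[-0.995, 0.097, -0.001], [0.097, 0.995, 0.0], [0.001, -0.0, -1.0]]
contact_force: [-5.4, -1.2, 8.8]
finger_gap: 0.003
grip_force: 4.5
```

Request:
{"fn": "arm_command", "kwargs": {
  "motion": [
    {"delta_rot":[0,0,0],"delta_pos":[0,0,0.001],"fingers":255},
    {"delta_rot":[0,0,0],"delta_pos":[0,0,0],"fingers":255},
    {"delta_rot":[0,0,0],"delta_pos":[0,0,0],"fingers":255}
  ]
}}

```text
time: 5.9
ee_pos: [0.5134, 0.1155, 0.0806]
orientation: [[-0.995, 0.097, -0.001], [0.097, 0.995, 0.0], [0.001, -0.0, -1.0]]
contact_force: [-6.1, 0.2, 11.6]
finger_gap: -0.001
grip_force: 5.1
```

Request:
{"fn": "arm_command", "kwargs": {
  "motion": [
    {"delta_rot":[0,0,0],"delta_pos":[0,0,0],"fingers":255},
    {"delta_rot":[0,0,0],"delta_pos":[0,0,0],"fingers":255},
    {"delta_rot":[0,0,0],"delta_pos":[0,0,0],"fingers":255},
    {"delta_rot":[0,0,0],"delta_pos":[0,0,0],"fingers":255},
    {"delta_rot":[0,0,0],"delta_pos":[0,0,0],"fingers":255},
    {"delta_rot":[0,0,0],"delta_pos":[0,0,0],"fingers":255}
  ]
}}

```text
time: 6.5
ee_pos: [0.5134, 0.1155, 0.0806]
orientation: [[-0.995, 0.097, -0.001], [0.097, 0.995, 0.0], [0.001, -0.0, -1.0]]
contact_force: [-5.7, -0.1, 10.5]
finger_gap: 0.001
grip_force: 5.1
```

Request:
{"fn": "arm_command", "kwargs": {
  "motion": [
    {"delta_rot":[0,0,0],"delta_pos":[0,0,-0.01],"fingers":255},
    {"delta_rot":[0,0,0],"delta_pos":[0,0,-0.015],"fingers":255},
    {"delta_rot":[0,0,0],"delta_pos":[0,0,-0.02],"fingers":255},
    {"delta_rot":[0,0,0],"delta_pos":[0,0,-0.025],"fingers":255},
    {"delta_rot":[0,0,0],"delta_pos":[0,-0.051,0],"fingers":255},
    {"delta_rot":[0,0,0],"delta_pos":[0,-0.051,0],"fingers":255},
    {"delta_rot":[0,0,0],"delta_pos":[0,-0.051,0],"fingers":255},
    {"delta_rot":[0,0,0],"delta_pos":[0,-0.051,0],"fingers":255},
    {"delta_rot":[0,0,0],"delta_pos":[0,0,0],"fingers":255},
    {"delta_rot":[0,0,0],"delta_pos":[0,0,0],"fingers":255},
    {"delta_rot":[0,0,0],"delta_pos":[0,0,0],"fingers":255}
  ]
}}

```text
time: 7.6
ee_pos: [0.5062, 0.0351, 0.1086]
orientation: [[-0.995, 0.096, 0.001], [0.096, 0.995, 0.001], [-0.0, 0.001, -1.0]]
contact_force: [-0.0, -0.1, 0.6]
finger_gap: -0.002
grip_force: 0.0
```

```bash
python3 - <<'E'
from h import *
get_image("side")
s=status.read_state();print(s["time"],s["ee_pos"],s["contact_force"],tool((.506,.0343,.083)))
E
```

```text
7.65 [0.5061548  0.03518369 0.10847599] [-0.44323986 -0.47261496 -0.21042962] [ 0.0002 -0.0023  0.0637]
```

Request:
{"fn": "arm_command", "kwargs": {
  "motion": [
    {"delta_rot":[0,0,0],"delta_pos":[0,-0.0023,0.013],"fingers":255},
    {"delta_rot":[0,0,0],"delta_pos":[0,0,0.013],"fingers":255},
    {"delta_rot":[0,0,0],"delta_pos":[0,0,0.006],"fingers":255},
    {"delta_rot":[0,0,0],"delta_pos":[0,0,0.005],"fingers":255},
    {"delta_rot":[0,0,0],"delta_pos":[0,0,0.005],"fingers":255},
    {"delta_rot":[0,0,0],"delta_pos":[0,0,0.005],"fingers":255},
    {"delta_rot":[0,0,0],"delta_pos":[0,0,0.005],"fingers":255},
    {"delta_rot":[0,0,0],"delta_pos":[0,0,0.005],"fingers":255},
    {"delta_rot":[0,0,0],"delta_pos":[0,0,0.005],"fingers":255},
    {"delta_rot":[0,0,0],"delta_pos":[0,0,0],"fingers":255},
    {"delta_rot":[0,0,0],"delta_pos":[0,0,0],"fingers":255},
    {"delta_rot":[0,0,0],"delta_pos":[0,0,0],"fingers":255}
  ]
}}

```text
time: 8.85
ee_pos: [0.5057, 0.0332, 0.0836]
orientation: [[-0.995, 0.097, -0.0], [0.097, 0.995, -0.0], [0.0, -0.0, -1.0]]
contact_force: [-2.6, 1.0, 3.2]
finger_gap: 0.0
grip_force: 1.6
```

Request:
{"fn": "arm_command", "kwargs": {
  "motion": [
    {"delta_rot":[0,0,0],"delta_pos":[0,0,0.002],"fingers":255},
    {"delta_rot":[0,0,0],"delta_pos":[0,0,0],"fingers":255},
    {"delta_rot":[0,0,0],"delta_pos":[0,0,0],"fingers":255}
  ]
}}

```text
time: 9.15
ee_pos: [0.5058, 0.0332, 0.0827]
orientation: [[-0.995, 0.097, 0.0], [0.097, 0.995, -0.0], [-0.0, -0.0, -1.0]]
contact_force: [-1.9, 0.3, 2.3]
finger_gap: 0.004
grip_force: 1.7
```

Softer than the left one. I'll go on to the stop.

Request:
{"fn": "arm_command", "kwargs": {
  "motion": [
    {"delta_rot":[0,0,0],"delta_pos":[0,0,0.003],"fingers":255},
    {"delta_rot":[0,0,0],"delta_pos":[0,0,0],"fingers":255},
    {"delta_rot":[0,0,0],"delta_pos":[0,0,0],"fingers":255}
  ]
}}

```text
time: 9.45
ee_pos: [0.506, 0.0332, 0.0816]
orientation: [[-0.995, 0.097, 0.0], [0.097, 0.995, 0.0], [-0.0, 0.0, -1.0]]
contact_force: [-2.5, -0.4, 6.2]
finger_gap: -0.0
grip_force: 3.0
```

Request:
{"fn": "arm_command", "kwargs": {
  "motion": [
    {"delta_rot":[0,0,0],"delta_pos":[0,0,0.0025],"fingers":255},
    {"delta_rot":[0,0,0],"delta_pos":[0,0,0],"fingers":255},
    {"delta_rot":[0,0,0],"delta_pos":[0,0,0],"fingers":255}
  ]
}}

```text
time: 9.75
ee_pos: [0.5061, 0.0333, 0.0808]
orientation: [[-0.995, 0.097, 0.001], [0.097, 0.995, 0.0], [-0.001, 0.0, -1.0]]
contact_force: [-3.4, -0.6, 9.9]
finger_gap: 0.006
grip_force: 4.6
```

Request:
{"fn": "arm_command", "kwargs": {
  "motion": [
    {"delta_rot":[0,0,0],"delta_pos":[0,0,0],"fingers":255},
    {"delta_rot":[0,0,0],"delta_pos":[0,0,0],"fingers":255},
    {"delta_rot":[0,0,0],"delta_pos":[0,0,0],"fingers":255},
    {"delta_rot":[0,0,0],"delta_pos":[0,0,0],"fingers":255},
    {"delta_rot":[0,0,0],"delta_pos":[0,0,0],"fingers":255},
    {"delta_rot":[0,0,0],"delta_pos":[0,0,0],"fingers":255}
  ]
}}

```text
time: 10.35
ee_pos: [0.506, 0.0332, 0.0808]
orientation: [[-0.995, 0.097, 0.001], [0.097, 0.995, 0.0], [-0.001, 0.0, -1.0]]
contact_force: [-3.6, -0.1, 9.1]
finger_gap: 0.001
grip_force: 4.6
```

Request:
{"fn": "arm_command", "kwargs": {
  "motion": [
    {"delta_rot":[0,0,0],"delta_pos":[0,0,-0.01],"fingers":255},
    {"delta_rot":[0,0,0],"delta_pos":[0,0,-0.015],"fingers":255},
    {"delta_rot":[0,0,0],"delta_pos":[0,0,-0.02],"fingers":255},
    {"delta_rot":[0,0,0],"delta_pos":[0,0,-0.025],"fingers":255},
    {"delta_rot":[0,0,0],"delta_pos":[0,-0.049,0],"fingers":255},
    {"delta_rot":[0,0,0],"delta_pos":[0,-0.049,0],"fingers":255},
    {"delta_rot":[0,0,0],"delta_pos":[0,-0.049,0],"fingers":255},
    {"delta_rot":[0,0,0],"delta_pos":[0,-0.049,0],"fingers":255},
    {"delta_rot":[0,0,0],"delta_pos":[0,0,0],"fingers":255},
    {"delta_rot":[0,0,0],"delta_pos":[0,0,0],"fingers":255},
    {"delta_rot":[0,0,0],"delta_pos":[0,0,0],"fingers":255}
  ]
}}

```text
time: 11.45
ee_pos: [0.4985, -0.0438, 0.1088]
orientation: [[-0.995, 0.096, 0.0], [0.096, 0.995, 0.0], [-0.0, 0.001, -1.0]]
contact_force: [0.3, 0.4, -0.4]
finger_gap: -0.003
grip_force: 0.0
```

```bash
python3 - <<'E'
from h import *
get_image("side")
s=status.read_state();print(s["time"],s["ee_pos"],s["contact_force"],tool((.4989,-.0442,.083)))
E
```

```text
11.5 [ 0.49848723 -0.04372386  0.1087336 ] [ 0.07643743  1.37391258 -0.01287303] [-0.0011 -0.0011  0.0643]
```

Request:
{"fn": "arm_command", "kwargs": {
  "motion": [
    {"delta_rot":[0,0,0],"delta_pos":[-0.001,-0.001,0.013],"fingers":255},
    {"delta_rot":[0,0,0],"delta_pos":[0,0,0.013],"fingers":255},
    {"delta_rot":[0,0,0],"delta_pos":[0,0,0.006],"fingers":255},
    {"delta_rot":[0,0,0],"delta_pos":[0,0,0.005],"fingers":255},
    {"delta_rot":[0,0,0],"delta_pos":[0,0,0.005],"fingers":255},
    {"delta_rot":[0,0,0],"delta_pos":[0,0,0.005],"fingers":255},
    {"delta_rot":[0,0,0],"delta_pos":[0,0,0.005],"fingers":255},
    {"delta_rot":[0,0,0],"delta_pos":[0,0,0.005],"fingers":255},
    {"delta_rot":[0,0,0],"delta_pos":[0,0,0.005],"fingers":255},
    {"delta_rot":[0,0,0],"delta_pos":[0,0,0],"fingers":255},
    {"delta_rot":[0,0,0],"delta_pos":[0,0,0],"fingers":255},
    {"delta_rot":[0,0,0],"delta_pos":[0,0,0],"fingers":255}
  ]
}}

```text
time: 12.7
ee_pos: [0.4973, -0.0451, 0.0838]
orientation: [[-0.995, 0.097, -0.002], [0.097, 0.995, 0.0], [0.002, -0.0, -1.0]]
contact_force: [-5.7, 1.7, 9.0]
finger_gap: 0.002
grip_force: 4.5
```

Request:
{"fn": "arm_command", "kwargs": {
  "motion": [
    {"delta_rot":[0,0,0],"delta_pos":[0,0,0.002],"fingers":255},
    {"delta_rot":[0,0,0],"delta_pos":[0,0,0],"fingers":255},
    {"delta_rot":[0,0,0],"delta_pos":[0,0,0],"fingers":255}
  ]
}}

```text
time: 13.0
ee_pos: [0.4972, -0.0451, 0.083]
orientation: [[-0.995, 0.097, -0.002], [0.097, 0.995, 0.0], [0.002, -0.0, -1.0]]
contact_force: [-6.3, 1.8, 8.9]
finger_gap: -0.001
grip_force: 4.8
```

Request:
{"fn": "arm_command", "kwargs": {
  "motion": [
    {"delta_rot":[0,0,0],"delta_pos":[0,0,0.003],"fingers":255},
    {"delta_rot":[0,0,0],"delta_pos":[0,0,0],"fingers":255},
    {"delta_rot":[0,0,0],"delta_pos":[0,0,0],"fingers":255}
  ]
}}

```text
time: 13.3
ee_pos: [0.497, -0.0451, 0.0818]
orientation: [[-0.995, 0.097, -0.003], [0.097, 0.995, 0.0], [0.003, -0.0, -1.0]]
contact_force: [-7.2, 2.1, 10.6]
finger_gap: 0.001
grip_force: 5.2
```

Request:
{"fn": "arm_command", "kwargs": {
  "motion": [
    {"delta_rot":[0,0,0],"delta_pos":[0,0,0.0015],"fingers":255},
    {"delta_rot":[0,0,0],"delta_pos":[0,0,0],"fingers":255},
    {"delta_rot":[0,0,0],"delta_pos":[0,0,0],"fingers":255}
  ]
}}

```text
time: 13.6
ee_pos: [0.497, -0.0451, 0.0812]
orientation: [[-0.995, 0.097, -0.003], [0.097, 0.995, 0.0], [0.003, -0.0, -1.0]]
contact_force: [-7.3, 1.7, 10.3]
finger_gap: 0.004
grip_force: 5.4
```

Request:
{"fn": "arm_command", "kwargs": {
  "motion": [
    {"delta_rot":[0,0,0],"delta_pos":[0,0,0.0015],"fingers":255},
    {"delta_rot":[0,0,0],"delta_pos":[0,0,0],"fingers":255},
    {"delta_rot":[0,0,0],"delta_pos":[0,0,0],"fingers":255}
  ]
}}

```text
time: 13.9
ee_pos: [0.4969, -0.0451, 0.0806]
orientation: [[-0.995, 0.097, -0.003], [0.097, 0.995, 0.0], [0.003, -0.0, -1.0]]
contact_force: [-7.4, 1.7, 11.4]
finger_gap: -0.0
grip_force: 5.5
```

Request:
{"fn": "arm_command", "kwargs": {
  "motion": [
    {"delta_rot":[0,0,0],"delta_pos":[0,0,0.001],"fingers":255},
    {"delta_rot":[0,0,0],"delta_pos":[0,0,0],"fingers":255},
    {"delta_rot":[0,0,0],"delta_pos":[0,0,0],"fingers":255}
  ]
}}

```text
time: 14.2
ee_pos: [0.4969, -0.0451, 0.0802]
orientation: [[-0.995, 0.097, -0.003], [0.097, 0.995, 0.0], [0.003, -0.0, -1.0]]
contact_force: [-7.5, 1.2, 10.5]
finger_gap: 0.002
grip_force: 5.8
```

Request:
{"fn": "arm_command", "kwargs": {
  "motion": [
    {"delta_rot":[0,0,0],"delta_pos":[0,0,0.0015],"fingers":255},
    {"delta_rot":[0,0,0],"delta_pos":[0,0,0],"fingers":255},
    {"delta_rot":[0,0,0],"delta_pos":[0,0,0],"fingers":255}
  ]
}}

```text
time: 14.5
ee_pos: [0.4969, -0.0451, 0.0798]
orientation: [[-0.995, 0.097, -0.003], [0.097, 0.995, 0.0], [0.003, -0.0, -1.0]]
contact_force: [-8.5, 2.3, 14.3]
finger_gap: -0.001
grip_force: 6.8
```

Request:
{"fn": "arm_command", "kwargs": {
  "motion": [
    {"delta_rot":[0,0,0],"delta_pos":[0,0,0.001],"fingers":255},
    {"delta_rot":[0,0,0],"delta_pos":[0,0,0],"fingers":255},
    {"delta_rot":[0,0,0],"delta_pos":[0,0,0],"fingers":255}
  ]
}}

```text
time: 14.8
ee_pos: [0.497, -0.0451, 0.0795]
orientation: [[-0.995, 0.097, -0.002], [0.097, 0.995, 0.0], [0.002, -0.0, -1.0]]
contact_force: [-8.2, 2.2, 13.4]
finger_gap: -0.001
grip_force: 7.4
```

The vertical force on the right strip was about 11 to 12 N just before its stop, against about 6 on the left and 3 in the middle. The right strip is the stiffest. I'll hold, retreat and go above the white ring.

Request:
{"fn": "arm_command", "kwargs": {
  "motion": [
    {"delta_rot":[0,0,0],"delta_pos":[0,0,0],"fingers":255},
    {"delta_rot":[0,0,0],"delta_pos":[0,0,0],"fingers":255},
    {"delta_rot":[0,0,0],"delta_pos":[0,0,0],"fingers":255},
    {"delta_rot":[0,0,0],"delta_pos":[0,0,0],"fingers":255},
    {"delta_rot":[0,0,0],"delta_pos":[0,0,0],"fingers":255},
    {"delta_rot":[0,0,0],"delta_pos":[0,0,0],"fingers":255}
  ]
}}

```text
time: 15.4
ee_pos: [0.497, -0.0451, 0.0795]
orientation: [[-0.995, 0.097, -0.002], [0.097, 0.995, 0.0], [0.002, -0.0, -1.0]]
contact_force: [-8.1, 1.9, 14.9]
finger_gap: -0.003
grip_force: 7.4
```

Request:
{"fn": "arm_command", "kwargs": {
  "motion": [
    {"delta_rot":[0,0,0],"delta_pos":[0,0,-0.01],"fingers":255},
    {"delta_rot":[0,0,0],"delta_pos":[0,0,-0.015],"fingers":255},
    {"delta_rot":[0,0,0],"delta_pos":[0,0,-0.055],"fingers":255},
    {"delta_rot":[0,0,0],"delta_pos":[0,0,-0.1],"fingers":255},
    {"delta_rot":[0,0,0],"delta_pos":[0,0,-0.1],"fingers":255},
    {"delta_rot":[0,0,0],"delta_pos":[0.0034,-0.08,0],"fingers":0},
    {"delta_rot":[0,0,0],"delta_pos":[0.0034,-0.08,0],"fingers":0},
    {"delta_rot":[0,0,0],"delta_pos":[0.0034,-0.08,0],"fingers":0},
    {"delta_rot":[0,0,0],"delta_pos":[0.0034,-0.08,0],"fingers":0},
    {"delta_rot":[0,0,0],"delta_pos":[0.0034,-0.08,0],"fingers":0},
    {"delta_rot":[0,0,0],"delta_pos":[0.0034,-0.08,0],"fingers":0},
    {"delta_rot":[0,0,0],"delta_pos":[0.0034,-0.08,0],"fingers":0},
    {"delta_rot":[0,0,0],"delta_pos":[0,0,0.1],"fingers":0},
    {"delta_rot":[0,0,0],"delta_pos":[0,0,0.08],"fingers":0},
    {"delta_rot":[0,0,0],"delta_pos":[0,0,0],"fingers":0},
    {"delta_rot":[0,0,0],"delta_pos":[0,0,0],"fingers":0},
    {"delta_rot":[0,0,0],"delta_pos":[0,0,0],"fingers":0}
  ]
}}

```text
time: 17.1
ee_pos: [0.4684, -0.2676, 0.1207]
orientation: [[-0.995, 0.097, 0.002], [0.097, 0.995, -0.001], [-0.002, -0.001, -1.0]]
contact_force: [-0.2, -0.3, -0.3]
finger_gap: 0.997
grip_force: 0.0
```

```bash
python3 - <<'E'
from h import *
d=get_image("wrist");f=d["frame"];cv2.imwrite("pics/w3.png",f)
s=status.read_state();print(s["time"],s["ee_pos"],s["contact_force"],s["finger_gap"])
print(proj(d,(.4657,-.2671,.03)),proj(d,s["ee_pos"]))
g=cv2.cvtColor(f,cv2.COLOR_BGR2HSV);m=((g[...,2]>140)&(g[...,1]<60)).astype(np.uint8)
n,l,st,c=cv2.connectedComponentsWithStats(m)
for i in range(1,n):
    if st[i,4]>400:
        x,y,w,h=st[i,:4];print(st[i],c[i].round(1),onz(d,x+w/2-.5,y+h/2-.5,.03).round(4))
t=get_image("top")
E
```

```text
17.15 [ 0.46840933 -0.26758134  0.12075592] [0.45978218 0.24368702 0.72484039] 1.0037457728671753
(np.float64(327.6736746375128), np.float64(239.74567021730394)) (np.float64(327.2096160138968), np.float64(306.2556997184716))
[  499   199   141   185 17300] [570.3 286.3] [ 0.5284 -0.077   0.03  ]
[ 294  204   67   69 3019] [327.9 239.7] [ 0.4643 -0.2675  0.03  ]
[ 598  298   42  102 1983] [623.3 357.4] [ 0.5918 -0.0214  0.03  ]
[ 331  317   57   65 2486] [360.9 353.8] [ 0.5658 -0.2502  0.03  ]
```

View pics/w3.png

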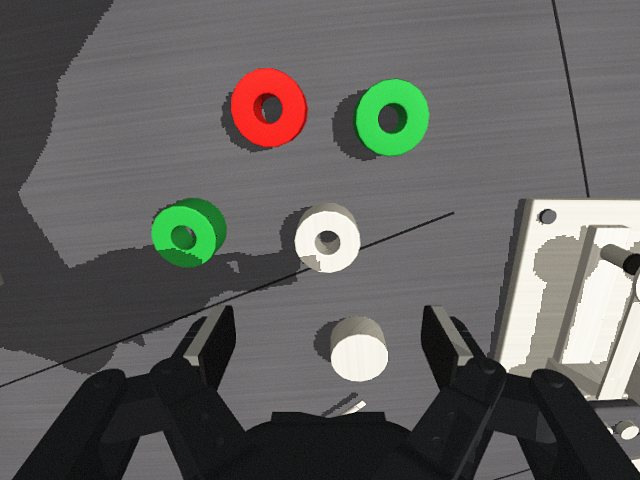

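The wrist view shows the white ring face centred near (327.5,240) with its hole at (329,241). This matches the top view, and the slug is separate at (360,354). I'll grasp the ring.

Request:
{"fn": "arm_command", "kwargs": {
  "motion": [
    {"delta_rot":[0,0,0],"delta_pos":[0.0085,0,0.07],"fingers":0},
    {"delta_rot":[0,0,0],"delta_pos":[0,0,0.09],"fingers":0},
    {"delta_rot":[0,0,0],"delta_pos":[0,0,0.08],"fingers":0},
    {"delta_rot":[0,0,0],"delta_pos":[0,0,0.035],"fingers":0},
    {"delta_rot":[0,0,0],"delta_pos":[0,0,0.016],"fingers":0},
    {"delta_rot":[0,0,0],"delta_pos":[0,0,0],"fingers":0},
    {"delta_rot":[0,0,0],"delta_pos":[0,0,0],"fingers":0},
    {"delta_rot":[0,0,0],"delta_pos":[0,0,0],"fingers":255},
    {"delta_rot":[0,0,0],"delta_pos":[0,0,0],"fingers":255},
    {"delta_rot":[0,0,0],"delta_pos":[0,0,0],"fingers":255},
    {"delta_rot":[0,0,0],"delta_pos":[0,0,0],"fingers":255},
    {"delta_rot":[0,0,0],"delta_pos":[0,0,0],"fingers":255},
    {"delta_rot":[0,0,0],"delta_pos":[0,0,0],"fingers":255},
    {"delta_rot":[0,0,0],"delta_pos":[0,0,0],"fingers":255}
  ],
  "squeeze": 50
}}

```text
time: 18.6
ee_pos: [0.4644, -0.2673, 0.0039]
orientation: [[-0.995, 0.098, 0.001], [0.098, 0.995, -0.001], [-0.001, -0.001, -1.0]]
contact_force: [-1.5, -0.2, 10.6]
finger_gap: 0.57
grip_force: 49.9
```

Request:
{"fn": "arm_command", "kwargs": {
  "motion": [
    {"delta_rot":[0,0,0],"delta_pos":[0,0,-0.02],"fingers":255},
    {"delta_rot":[0,0,0],"delta_pos":[0,0,-0.085],"fingers":255},
    {"delta_rot":[0,0,0],"delta_pos":[0,0,-0.09],"fingers":255},
    {"delta_rot":[0,0,0],"delta_pos":[0,0,-0.09],"fingers":255},
    {"delta_rot":[0,0,0],"delta_pos":[0,0,-0.08],"fingers":255},
    {"delta_rot":[0,0,0],"delta_pos":[-0.0045,0.0804,0],"fingers":255},
    {"delta_rot":[0,0,0],"delta_pos":[-0.0045,0.0804,0],"fingers":255},
    {"delta_rot":[0,0,0],"delta_pos":[-0.0045,0.0804,0],"fingers":255},
    {"delta_rot":[0,0,0],"delta_pos":[-0.0045,0.0804,0],"fingers":255},
    {"delta_rot":[0,0,0],"delta_pos":[-0.0045,0.0804,0],"fingers":255},
    {"delta_rot":[0,0,0],"delta_pos":[-0.0045,0.0804,0],"fingers":255},
    {"delta_rot":[0,0,0],"delta_pos":[-0.0045,0.0804,0],"fingers":255},
    {"delta_rot":[0,0,0],"delta_pos":[0,0,0.05],"fingers":255},
    {"delta_rot":[0,0,0],"delta_pos":[0,0,0.025],"fingers":255},
    {"delta_rot":[0,0,0],"delta_pos":[0,0,0],"fingers":255},
    {"delta_rot":[0,0,0],"delta_pos":[0,0,0],"fingers":255},
    {"delta_rot":[0,0,0],"delta_pos":[0,0,0],"fingers":255},
    {"delta_rot":[0,0,0],"delta_pos":[0,0,0],"fingers":255}
  ]
}}

```text
time: 20.4
ee_pos: [0.4986, -0.0447, 0.1193]
orientation: [[-0.995, 0.098, 0.001], [0.098, 0.995, -0.0], [-0.001, -0.0, -1.0]]
contact_force: [-0.2, -0.8, -3.7]
finger_gap: 0.572
grip_force: 53.6
```

```bash
python3 - <<'E'
from h import *
d=get_image("wrist");f=d["frame"];e=get_image("side")
o=np.zeros((480,800,3),np.uint8);o[:,:480]=cv2.resize(f[200:360,260:420],None,fx=3,fy=3,interpolation=cv2.INTER_CUBIC);o[:360,480:]=cv2.resize(e["frame"][180:270,260:340],None,fx=4,fy=4,interpolation=cv2.INTER_CUBIC);cv2.imwrite("pics/w4.png",o)
s=status.read_state();print(s["time"],s["ee_pos"],s["contact_force"],s["finger_gap"])
z=s["ee_pos"][2]-.004
for p in((*s["ee_pos"][:2],z+.03),(*s["ee_pos"][:2],z),(.4989,-.0442,.095)):print(proj(d,p),proj(e,p))
E
```

```text
20.5 [ 0.49853844 -0.04442701  0.11908487] [-0.40981418  0.09429075 -4.44085728] 0.5748166750917371
(np.float64(327.6959327478631), np.float64(337.8380590264874)) (np.float64(303.4525313048148), np.float64(215.51804457795376))
(np.float64(327.6491123036513), np.float64(301.6128752845283)) (np.float64(303.77599667996884), np.float64(228.85768868987893))
(np.float64(328.0933975873194), np.float64(284.0229193416623)) (np.float64(304.1221730491171), np.float64(237.54500844245362))
```

View pics/w4.png

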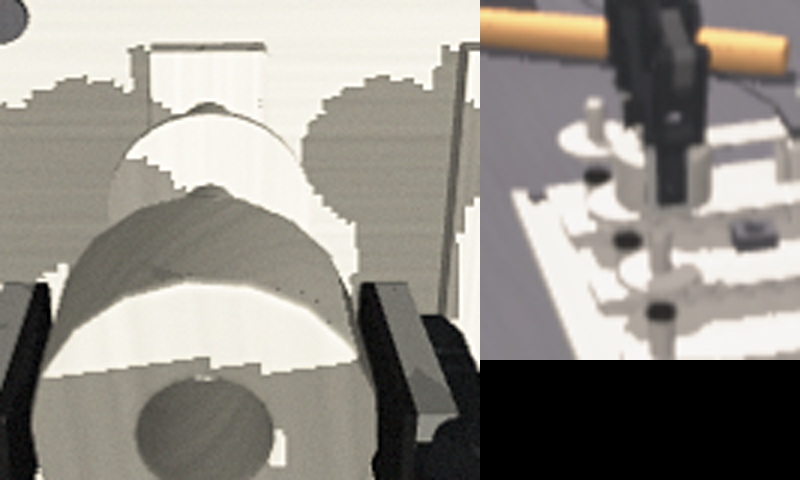

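```bash
python3 - <<'E'
from h import *
d=get_image("wrist");s=status.read_state();R=s["orientation"];c=s["ee_pos"]
pin=np.array((.4989,-.0442,.073))
print("pan front edge v (seen 237.7)",proj(d,pin+.021*R[:,0]), "per mm",proj(d,pin+.022*R[:,0]))
for dz in(-.004,0,.002): 
    b=np.array([c[0],c[1],c[2]+dz])
    print(dz,"ring bottom front (seen ~265)",proj(d,b+.025*R[:,0]),"top front(seen ~294)",proj(d,b+[0,0,.03]+.025*R[:,0]),"top ctr (seen 344)",proj(d,b+[0,0,.03]))
E
```

```text
pan front edge v (seen 237.7) (np.float64(327.61472502544336), np.float64(236.12202746954952)) per mm (np.float64(327.6143778656103), np.float64(234.54008246387735))
-0.004 ring bottom front (seen ~265) (np.float64(327.3902172555706), np.float64(255.55617227226708)) top front(seen ~294) (np.float64(327.38809930547814), np.float64(284.24872544460516)) top ctr (seen 344) (np.float64(327.4155067039531), np.float64(338.0993865017939))
0 ring bottom front (seen ~265) (np.float64(327.3899646542435), np.float64(258.77444441442714)) top front(seen ~294) (np.float64(327.3877748388582), np.float64(289.04490243440625)) top ctr (seen 344) (np.float64(327.4160720581969), np.float64(344.0690889929178))
0.002 ring bottom front (seen ~265) (np.float64(327.3898351565188), np.float64(260.44334404987023)) top front(seen ~294) (np.float64(327.38760863609804), np.float64(291.5517094403213)) top ctr (seen 344) (np.float64(327.4163717758722), np.float64(347.1785299448252))
```

Both views put the ring about 2 mm farther in +x relative to the pin than the TCP implies. I'll shift it back 2 mm and lower over the pin.

Request:
{"fn": "arm_command", "kwargs": {
  "motion": [
    {"delta_rot":[0,0,0],"delta_pos":[0.005,0,0],"fingers":255},
    {"delta_rot":[0,0,0],"delta_pos":[0,0,0.02],"fingers":255},
    {"delta_rot":[0,0,0],"delta_pos":[0,0,0.02],"fingers":255},
    {"delta_rot":[0,0,0],"delta_pos":[0,0,0.01],"fingers":255},
    {"delta_rot":[0,0,0],"delta_pos":[0,0,0.01],"fingers":255},
    {"delta_rot":[0,0,0],"delta_pos":[0,0,0.01],"fingers":255},
    {"delta_rot":[0,0,0],"delta_pos":[0,0,0.01],"fingers":255},
    {"delta_rot":[0,0,0],"delta_pos":[0,0,0],"fingers":255},
    {"delta_rot":[0,0,0],"delta_pos":[0,0,0],"fingers":255}
  ]
}}

```text
time: 21.45
ee_pos: [0.4964, -0.0439, 0.0867]
orientation: [[-0.995, 0.097, -0.0], [0.097, 0.995, -0.0], [0.0, -0.0, -1.0]]
contact_force: [0.6, -0.2, -4.0]
finger_gap: 0.572
grip_force: 53.6
```

```bash
python3 - <<'E'
from h import *
e=get_image("side");d=get_image("wrist")
o=np.zeros((480,800,3),np.uint8);o[:,:480]=cv2.resize(d["frame"][200:360,260:420],None,fx=3,fy=3,interpolation=cv2.INTER_CUBIC);o[:360,480:]=cv2.resize(e["frame"][180:270,260:340],None,fx=4,fy=4,interpolation=cv2.INTER_CUBIC);cv2.imwrite("pics/w5.png",o)
s=status.read_state();print(s["time"],s["ee_pos"],s["contact_force"],s["torque"])
E
```

```text
21.55 [ 0.49649961 -0.04392106  0.08686215] [ 0.30311002  0.77141268 -3.61238879] [-0.01198193  0.0251148  -0.04569711]
```

View pics/w5.png

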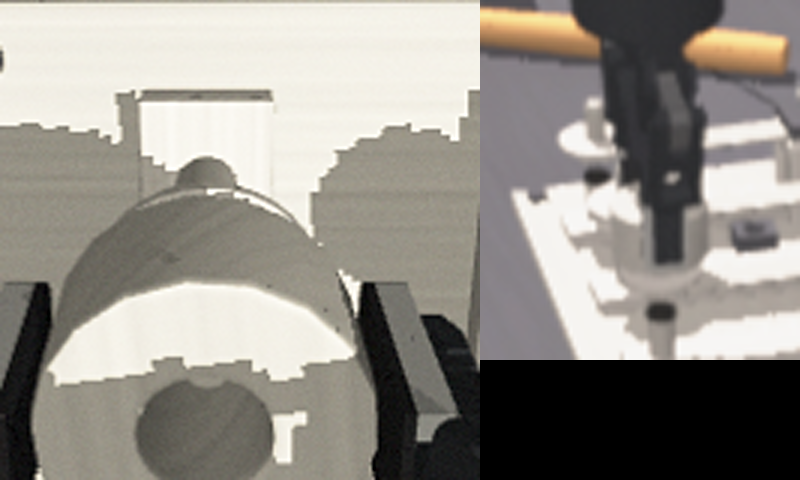

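No contact, and the ring's lower edge is already around the pin. I'll keep lowering until the strip takes the weight.

Request:
{"fn": "arm_command", "kwargs": {
  "motion": [
    {"delta_rot":[0,0,0],"delta_pos":[0,0,0.008],"fingers":255},
    {"delta_rot":[0,0,0],"delta_pos":[0,0,0.008],"fingers":255},
    {"delta_rot":[0,0,0],"delta_pos":[0,0,0.008],"fingers":255},
    {"delta_rot":[0,0,0],"delta_pos":[0,0,0.005],"fingers":255},
    {"delta_rot":[0,0,0],"delta_pos":[0,0,0],"fingers":255},
    {"delta_rot":[0,0,0],"delta_pos":[0,0,0],"fingers":255}
  ]
}}

```text
time: 22.15
ee_pos: [0.4962, -0.0439, 0.0751]
orientation: [[-0.995, 0.097, -0.0], [0.097, 0.995, 0.0], [0.0, -0.0, -1.0]]
contact_force: [-1.2, 0.3, -1.3]
finger_gap: 0.571
grip_force: 53.8
```

Request:
{"fn": "arm_command", "kwargs": {
  "motion": [
    {"delta_rot":[0,0,0],"delta_pos":[0,0,0.004],"fingers":255},
    {"delta_rot":[0,0,0],"delta_pos":[0,0,0.004],"fingers":255},
    {"delta_rot":[0,0,0],"delta_pos":[0,0,0],"fingers":255},
    {"delta_rot":[0,0,0],"delta_pos":[0,0,0],"fingers":255}
  ]
}}

```text
time: 22.55
ee_pos: [0.4962, -0.0439, 0.072]
orientation: [[-0.995, 0.097, -0.0], [0.097, 0.995, -0.0], [0.0, -0.0, -1.0]]
contact_force: [-2.6, 0.6, 1.1]
finger_gap: 0.577
grip_force: 54.1
```

Request:
{"fn": "arm_command", "kwargs": {
  "motion": [
    {"delta_rot":[0,0,0],"delta_pos":[0,0,-0.0025],"fingers":255},
    {"delta_rot":[0,0,0],"delta_pos":[0,0,0],"fingers":255},
    {"delta_rot":[0,0,0],"delta_pos":[0,0,0],"fingers":70},
    {"delta_rot":[0,0,0],"delta_pos":[0,0,0],"fingers":70},
    {"delta_rot":[0,0,0],"delta_pos":[0,0,0],"fingers":70},
    {"delta_rot":[0,0,0],"delta_pos":[0,0,0],"fingers":70},
    {"delta_rot":[0,0,0],"delta_pos":[0,0,0],"fingers":70}
  ]
}}

```text
time: 23.25
ee_pos: [0.4965, -0.0439, 0.0729]
orientation: [[-0.995, 0.097, 0.0], [0.097, 0.995, -0.0], [-0.0, -0.0, -1.0]]
contact_force: [0.4, 0.2, -0.0]
finger_gap: 0.724
grip_force: 0.0
```

```bash
python3 - <<'E'
from h import *
e=get_image("side");d=get_image("wrist")
o=np.zeros((480,800,3),np.uint8);o[:,:480]=cv2.resize(d["frame"][200:360,260:420],None,fx=3,fy=3,interpolation=cv2.INTER_CUBIC);o[:360,480:]=cv2.resize(e["frame"][180:270,260:340],None,fx=4,fy=4,interpolation=cv2.INTER_CUBIC);cv2.imwrite("pics/w6.png",o)
s=status.read_state();print(s["time"],s["ee_pos"],s["contact_force"],s["finger_gap"],s["grip_force"])
E
```

```text
23.35 [ 0.49642525 -0.04389192  0.07289966] [-0.92949568 -0.86949487 -0.55862784] 0.7241170194518649 0.0
```

View pics/w6.png

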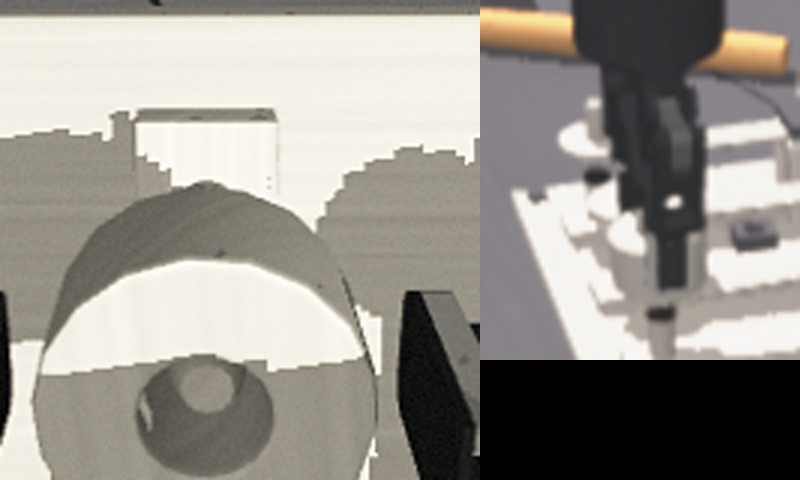

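The ring is on the pin: the pin shows inside the hole at crop (207,385), and the fingers are clear. I'll retreat straight up.

Request:
{"fn": "arm_command", "kwargs": {
  "motion": [
    {"delta_rot":[0,0,0],"delta_pos":[0,0,-0.02],"fingers":70},
    {"delta_rot":[0,0,0],"delta_pos":[0,0,-0.04],"fingers":70},
    {"delta_rot":[0,0,0],"delta_pos":[0,0,-0.08],"fingers":70},
    {"delta_rot":[0,0,0],"delta_pos":[0,0,-0.1],"fingers":70},
    {"delta_rot":[0,0,0],"delta_pos":[0,0,-0.1],"fingers":70},
    {"delta_rot":[0,0,0],"delta_pos":[0,0,0],"fingers":70},
    {"delta_rot":[0,0,0],"delta_pos":[0,0,0],"fingers":70},
    {"delta_rot":[0,0,0],"delta_pos":[0,0,0],"fingers":70},
    {"delta_rot":[0,0,0],"delta_pos":[0,0,0],"fingers":70}
  ]
}}

```text
time: 24.25
ee_pos: [0.4956, -0.0439, 0.2079]
orientation: [[-0.995, 0.097, -0.002], [0.097, 0.995, -0.0], [0.002, -0.0, -1.0]]
contact_force: [0.6, 1.2, 0.4]
finger_gap: 0.724
grip_force: 0.0
```

```bash
python3 - <<'E'
from h import *
d=get_image("wrist");f=d["frame"];e=get_image("side")
cv2.imwrite("pics/w7.png",f);cv2.imwrite("pics/s7.png",e["frame"])
s=status.read_state();print(s["time"],s["ee_pos"],s["contact_force"])
# bore seen in the wrist view: dark round spot near the predicted ring top
u,v=proj(d,(.4975,-.044,.098));print("pred bore",u,v)
g=cv2.cvtColor(f,cv2.COLOR_BGR2GRAY);u,v=int(u),int(v)
for t in(90,130):
    n,l,st,c=cv2.connectedComponentsWithStats((g[v-40:v+40,u-40:u+40]<t).astype(np.uint8))
    print(t,[(*st[i],*(c[i]+[u-40,v-40]).round(1)) for i in range(1,n) if st[i,4]>30])
# side view: black rubber cap of the right post and the gap under the strip
k=e["frame"];print(k[250:268:1,304].sum(1)//3)
E
```

```text
24.35 [ 0.49584985 -0.04386579  0.20799513] [0.26335319 0.14867891 0.68143962]
pred bore 327.3351749124851 237.75566985565368
90 []
130 [(np.int32(13), np.int32(6), np.int32(46), np.int32(23), np.int32(191), np.float64(320.0), np.float64(208.8)), (np.int32(31), np.int32(30), np.int32(22), np.int32(23), np.int32(216), np.float64(330.1), np.float64(238.8))]
[146 145 146 145 145 141 111  60  44  51  97 133 145 146 146 145 146 146]
```

```bash
python3 -c "
from station import env
print(env.sign_off())"
```

```text
the job is handed in; nothing more can be done
None
```

I pressed the strips left to right onto their stops (about 6, 3 and 11–12 N just before each stop), then set the white steel ring over the pin of the stiffest, the right strip. The last close look showed the pin inside the bore. Flat seating and clearance from the stop I judged from the ring's position and the force readings, not from a final picture. I handed the job in at about 24 s, and the judge's result was not shown.

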